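Reseat a row of plug-in relays and lock them in

ROBOT

A 6-joint arm with a two-finger parallel gripper is mounted at the origin on a cart in front of the work surface, level with it; the furniture and walls round the work are solid. World frame = base frame: x ahead of the robot, y to its left, z up, the work surface at z = 0. Lengths are in mm, angles in rad, forces in N, time in s.
With the tool pointing down it reaches from about 300 to 875 mm from the base axis. Payload 6.4 kg.
Tool frame: the origin (TCP) lies at the very end of the fingers, on their centre line; the grasp point (between the pads) lies 19 mm behind it; z points along the fingers, y is the direction in which the jaws open and shut (so a half turn about z gives the same grasp; the last joint's range is limited). The gripper opens to 85 mm and grips with 20 to 120 N. Pads are 22 mm wide; open, the fingers measure 114 mm over their backs; the gripper's body (76 mm by 85 mm) begins 54 mm behind the grasp point. The pads swing forward as they close: fully open they stand 13 mm farther back than shut.
Start: joints at [1.115, 0.181, 1.607, -0, 1.354, -0.206], TCP at [142.133, 557.171, 231.288] pointing down, gripper open.
Joint ranges: [-2.99, 2.99], [-0.89, 2.07], [0.3, 2.58], [-1.14, 4.28], [0, 2.63], [-3.12, 3.12]. Speed limits (rad/s): [2.57, 2.57, 3.01, 3.14, 3.14, 3.14].

INTERFACE

Orientations are given as a rotation vector (axis times angle).
In Python, from workcell import robot gives the robot as it stands. The module is installed in compiled form; this text tells all that it offers.
- The arm moves only by the tool jog_arm, never from a script. Its argument "increments" is a list of rows, each a list of 5 numbers: the closure, from -1 (fully open) to 1 (shut), then the shift along the tool's x, y, z in mm, then the turn about the tool's z in degrees. In form: [[gripper, tx, ty, tz, turn], ...]. A call has 1 to 12 rows; each row is the pose to reach, as a shift and turn from the pose measured when the call began, along the tool's axes at that moment; what a row does not reach only later rows make up. A row lasts 1/8 s, in which the tool goes at most 62.5 mm and 10.7 degrees, less where a joint would pass 70% of its speed; a pose out of reach is approached as far as the arm can. A call with a gripper value outside its range is refused whole. The fingers move at their own pace and stop on an object; "newtons" is the grip in N (left out, the last holds). Time passes only in rows, so rows that repeat a pose let the fingers close. It gives the time, the measured TCP pose, the force and the opening at its end, in the units of the state.
- robot.observe(): the state, without advancing time (a new reading comes with each control period).
- robot.grab_frame(name): name is "scene" or "side" or "wrist"; returns (picture, depth): 400x640x3 uint8, red, green, blue; 400x640 float32, mm along the optical axis (not along the pixel's ray), 0 where there is no reading.
- robot.get_calibration(name): a dict with "fx", "fy", "cx", "cy" (pixels), "rvec" (rotation vector, rad) and "tvec" (3), from world to camera coordinates, as OpenCV has them. Camera axes: x right, y down, z forward; pixel columns grow to the right and rows downward; lengths in mm; the calibration is good to about 2 mm. A picture is of the moment at which its call begins: read the wrist's pose just before it. get_calibration takes no time and is no camera call; for the wrist camera it gives the pose at the moment of the call.
- robot.close_job(): hands the job in, once; it reports no verdict.
Trained networks look in the newest picture that a camera, given by its name, has taken for a name from the list of things; names that differ only in an ending like _2 or _b are one class to them, and where a whole thing is asked for, a point or a joint stands for the part that bears it (a point fixed in the world has none). Each returns a list of dicts, best first, with "score" (0 to 1); they miss things now and then, are a little off and sometimes report something else, mostly with a low value. They report only what shows in the picture. A call takes as long as a camera call.
- robot.silhouettes(name, camera): "pixels" (400x640 bool, what is visible of it).
- robot.landmark_of(name, camera): "point" ([x, y, z] in mm, in the coordinates of the camera as it stood for that picture, good to about 4 mm: a listed point, or the origin of a listed thing).
The state is a dict: "time_s": time; "q": joint angles; "qvel": joint speeds; "joint_efforts": joint torques, N m; "ee_pos": TCP position; "tool_rot": TCP orientation; "contact_force": force on the tool from outside, world axes, zero at the start; "moment": the same for the moment, N m; "grip_width": finger opening in mm.
Only numpy, scipy, OpenCV 4.12 (cv2) and the standard library are available. Lean on these libraries where they do the work, as an engineer would, in place of code of your own. Each camera call takes 0.05 s, during which the arm holds its last target.

TASK

These plug-in relays have worked loose in transit: run a fingertip gently along the tops of the row from the left end to the right end, touching all five one after the other, and push each one down fully home in its socket before going on to the next. Then push the hinged retaining bar, which is leaning back behind them, over and down flat onto the relay tops so that they cannot work loose again. Do not pull any relay up or ram it, do not bring the bar down before all are home, and leave the things lying around where they are.

Things in the scene. Friction and masses are not known exactly. Their poses are not given: they have to be found in the camera images.
- relay_panel: Fixed grey plate on the bench, 124 x 262 mm, top 12 mm up, carrying five grey relay sockets in a row and a hinged retaining bar. Origin: centre of its underside, below relay 3. x: level, across the row, away from the robot, towards the bar's hinge; y: along the row to its left end; z up. Relays 1 to 5 at x = 0, y = +66, +33, 0, -33, -66 mm. Sockets' front and rear ledges reach x = -33 and +33 mm.
- relay_1_top (a point): Centre of the flat top of relay 1 (left end of the row, seen from the robot): a box with milky clear cover, black base and paper label on top, 22 mm along the row, 30 mm across it, 30 mm tall, 11 mm from its neighbours. Its top is 72 mm above the bench when home. It slides straight up and down.
- relay_1 (a joint): How far relay 1 stands up out of its socket, m: 0 = fully home; starts between 0 and 0.008. Friction holds it where it is; about 5 N on its top pushes it down to a hard stop at 0.
- relay_2_top (a point): Centre of the flat top of relay 2 (second from left of the row, seen from the robot): a box with milky clear cover, black base and paper label on top, 22 mm along the row, 30 mm across it, 30 mm tall, 11 mm from its neighbours. Its top is 72 mm above the bench when home. It slides straight up and down.
- relay_2 (a joint): How far relay 2 stands up out of its socket, m: 0 = fully home; starts between 0 and 0.008. Friction holds it where it is; about 5 N on its top pushes it down to a hard stop at 0.
- relay_3_top (a point): Centre of the flat top of relay 3 (middle of the row, seen from the robot): a box with milky clear cover, black base and paper label on top, 22 mm along the row, 30 mm across it, 30 mm tall, 11 mm from its neighbours. Its top is 72 mm above the bench when home. It slides straight up and down.
- relay_3 (a joint): How far relay 3 stands up out of its socket, m: 0 = fully home; starts between 0 and 0.008. Friction holds it where it is; about 5 N on its top pushes it down to a hard stop at 0.
- relay_4_top (a point): Centre of the flat top of relay 4 (second from right of the row, seen from the robot): a box with milky clear cover, black base and paper label on top, 22 mm along the row, 30 mm across it, 30 mm tall, 11 mm from its neighbours. Its top is 72 mm above the bench when home. It slides straight up and down.
- relay_4 (a joint): How far relay 4 stands up out of its socket, m: 0 = fully home; starts between 0 and 0.008. Friction holds it where it is; about 5 N on its top pushes it down to a hard stop at 0.
- relay_5_top (a point): Centre of the flat top of relay 5 (right end of the row, seen from the robot): a box with milky clear cover, black base and paper label on top, 22 mm along the row, 30 mm across it, 30 mm tall, 11 mm from its neighbours. Its top is 72 mm above the bench when home. It slides straight up and down.
- relay_5 (a joint): How far relay 5 stands up out of its socket, m: 0 = fully home; starts between 0 and 0.008. Friction holds it where it is; about 5 N on its top pushes it down to a hard stop at 0.
- retaining_bar (a joint): Angle of the retaining bar, rad: 0 = down, lying level over the tops of all five relays (hard stop); about pi/2 = upright; starts at 1.75 to 2.05, leaning back away from the relays. A stiff hinge (0.035 N m, so 1 to 3 N at the cross bar) keeps it at any angle.
- bar_mid (a point): Middle of the retaining bar's cross bar: a black rubber sleeve 8 mm thick and 168 mm long parallel to the row, carried by two 36 mm steel arms that stand 194 mm apart, outside the row's ends. When down its axis is 76.5 mm above the bench, right over the middle of the relay tops.
- bar_hinge (a point): Point on the retaining bar's hinge axis, half-way along it: 36 mm behind (plate's +x) the middle relay's centre and 76.5 mm above the bench; the axis runs parallel to the row.
- spare_relay: Loose spare relay lying on its side in front of the plate's left end, not to be disturbed. 30 x 22 x 22 mm plus brass pins. Origin: under its black base.
- small_jar: Amber sample jar with black lid, 21 mm wide, 32 mm tall, standing on the right front corner of the plate, not to be disturbed. Origin: centre of its underside.
- screwdriver_teal: Small teal screwdriver, 162 mm long, 18 mm high, lying in front of the plate, not to be disturbed. Origin: its middle, on the bench.
- tape_roll: Roll of cream masking tape, 52 mm wide, 24 mm high, lying left of the plate, not to be disturbed. Origin: centre of its underside.
- heat_sink: Finned aluminium heat sink, 32 x 32 x 20 mm, lying right of the plate, not to be disturbed. Origin: centre of its underside.

How it is judged:
By the outcome, as a careful person would: the job done as asked, in the order asked, and still so for the second after the job is handed in, with the robot touching nothing.
It also fails if it takes over 54 s, if anything falls off the work surface, if the arm or the gripper's body presses on something with over 40 N, if the wrist force passes 120 N, or if a joint passes its speed limit or range.

## Working session

There is one attempt and no reset: what is moved stays moved. The work goes in short steps, Python scripts to look and compute and a tool call to move; the robot and the scene stay as the last step left them, time stands still between calls to the robot, and variables do not carry over. Pictures are saved under pics/ and viewed, and the job is handed in when it is done.

Besides the shell and the picture viewer there is one more tool, called after "Request:" by a JSON object that holds its "name" and its "arguments", one argument or row to a line. jog_arm: Moves the arm, as the interface text tells. Its arguments: {"type":"object","properties":{"increments":{"type":"array","items":{"type":"array","items":{"type":"number"}}},"newtons":{"type":"number"}},"required":["increments"]}

```bash
mkdir -p pics
cat > h.py <<'E'
from workcell import robot
import numpy as np, cv2
from scipy.spatial.transform import Rotation as R
def T(cam):
    c=robot.get_calibration(cam); return R.from_rotvec(np.ravel(c['rvec'])).as_matrix(),np.ravel(c['tvec']),c
def w(cam,p):
    r,t,_=T(cam); return r.T@(np.array(p)-t)
def pix(cam,p):
    r,t,c=T(cam); q=r@np.array(p)+t; return np.array([c['fx']*q[0]/q[2]+c['cx'],c['fy']*q[1]/q[2]+c['cy']])
def cloud(cam,d):
    r,t,c=T(cam); v,u=np.mgrid[:400,:640]; X=np.stack([(u-c['cx'])/c['fx']*d,(v-c['cy'])/c['fy']*d,d],-1); return (X-t)@r
def save(cam,n):
    im,d=robot.grab_frame(cam); cv2.imwrite(f'pics/{n}.png',im[:,:,::-1]); np.save(f'pics/{n}.npy',d); return im,d
E
python3 - <<'E'
from h import *
s=robot.observe(); print(s)
for cam in ['scene','side']:
    save(cam,cam+'0')
    for n in ['relay_panel','relay_1_top','relay_3_top','bar_mid','bar_hinge','small_jar']:
        for o in robot.landmark_of(n,cam)[:5]: print(cam,n,round(o['score'],2),w(cam,o['point']).round(1))
print(robot.observe()['time_s'])
E
```

```text
{'time_s': 0.0, 'q': array([ 1.11470372e+00,  1.81525770e-01,  1.60800364e+00,  1.97091189e-05,
        1.35382762e+00, -2.06296754e-01]), 'qvel': array([-4.85074620e-04,  8.33840451e-05, -4.96331719e-04,  4.83598274e-04,
        8.30725740e-05, -9.80098911e-04]), 'joint_efforts': array([-1.05847426e-03, -4.44861817e+01, -3.51343453e+01, -3.58713123e-04,
        9.04912275e-03, -4.18276375e-05]), 'ee_pos': array([141.8682662 , 556.64955177, 230.39486686]), 'tool_rot': array([-3.91291822e-01, -3.11653164e+00,  2.61053787e-03]), 'contact_force': array([-0.3560873, -0.1385365,  0.0863432]), 'moment': array([ 0.02933371, -0.00955135,  0.01224273]), 'grip_width': 85.41676321001871}
scene relay_panel 0.92 [ 460.9 -335.     3.7]
scene relay_1_top 0.66 [ 434.5 -274.5   68.3]
scene relay_3_top 0.65 [ 458.7 -335.1   84.2]
scene bar_mid 0.6 [ 504.1 -322.1  109.9]
scene bar_mid 0.5 [ 448.8 -308.    75.7]
scene bar_hinge 0.68 [ 499.8 -328.1   75.1]
scene small_jar 0.68 [ 467.3 -451.4   18.7]
side relay_panel 0.78 [ 464.  -331.2   -0.8]
side relay_1_top 0.67 [ 441.8 -277.    76.7]
side relay_3_top 0.43 [ 461.6 -333.1   79.4]
side bar_mid 0.5 [ 505.8 -318.6  108.9]
side bar_hinge 0.61 [ 495.9 -322.1   76.1]
side small_jar 0.47 [ 468.4 -446.7   12.8]
0.7
```

View pics/scene0.png

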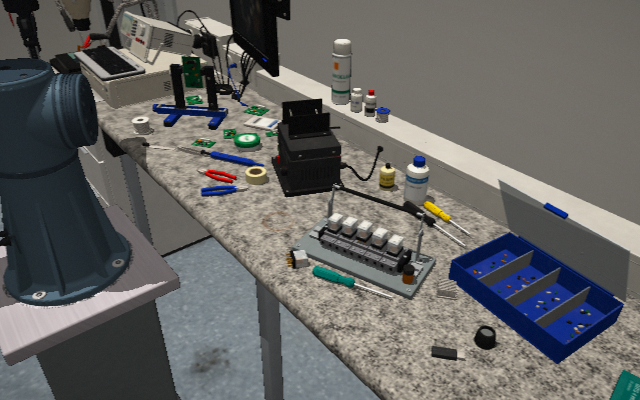

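View pics/side0.png

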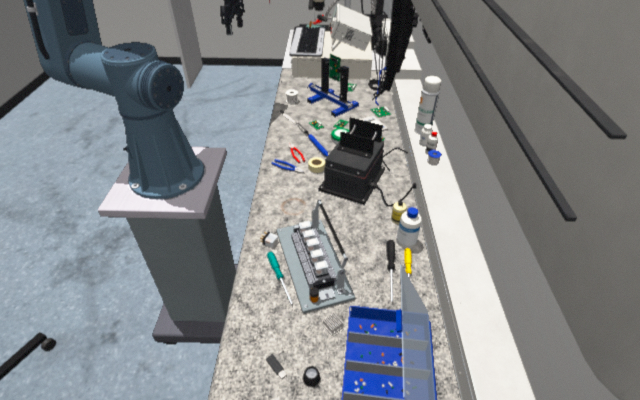

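Run:
```python
from h import *
c=T('scene');print('cam scene',-c[0].T@c[1]);c=T('side');print('cam side',-c[0].T@c[1])
for cam in ['scene','side']:
    P=cloud(cam,np.load(f'pics/{cam}0.npy')); d=np.load(f'pics/{cam}0.npy')
    m=(d>0)&(abs(P[...,0]-461)<100)&(abs(P[...,1]+334)<160)
    for lo,hi in [(8,16),(66,84)]:
        k=m&(P[...,2]>lo)&(P[...,2]<hi); q=P[k]; 
        print(cam,lo,k.sum(),q.mean(0).round(1))
        print(cv2.minAreaRect(q[:,:2].astype(np.float32)))
    L=robot.landmark_of
    # ground check
```

```text
cam scene [-102.81842288 -888.2851553   645.93250521]
cam side [ 492.45836043 -968.59066923  777.12370653]
scene 8 2598 [ 434.7 -364.3   10.9]
((448.9731750488281, -363.773681640625), (162.3099822998047, 305.6522216796875), 19.73467445373535)
scene 66 762 [ 462.5 -339.1   73.1]
((473.9826354980469, -331.50653076171875), (61.471290588378906, 209.6395721435547), 18.94011878967285)
side 8 2209 [ 456.6 -361.5   12.2]
((452.0611572265625, -360.9053649902344), (162.96755981445312, 305.9262390136719), 18.5542049407959)
side 66 622 [ 469.1 -341.4   74.5]
((477.5192565917969, -331.5731201171875), (58.223594665527344, 207.06556701660156), 18.866025924682617)
```

The scene picture shows the panel at about (365,250) with the bar standing up behind the relays, the spare relay at (300,258), the screwdriver at (340,280) and the jar at (408,273). The side view agrees: the panel is at (315,262), yawed about 19-20°. A black box at (305,150) stands between the arm's start and the panel. Next I check its height and the wrist camera geometry.

Run:
```python
from h import *
s=robot.observe()
r,t,c=T('wrist'); Rt=R.from_rotvec(s['tool_rot']).as_matrix()
print('tool axes\n',Rt.round(3)); print('cam in tool',(Rt.T@(-r.T@t-s['ee_pos'])).round(1),'cam z in tool',(Rt.T@r.T).round(2),c['fx'],c['cx'])
for cam in ['scene','side']:
    d=np.load(f'pics/{cam}0.npy');P=cloud(cam,d)
    m=(d>0)&(P[...,0]>250)&(P[...,0]<640)&(P[...,2]>25)
    for y in range(-500,450,50):
        k=m&(P[...,1]>y)&(P[...,1]<y+50)
        if k.sum()>5: print(cam,y,P[k].max(0).round(),P[k].min(0).round())
tgt=np.array([440,-340,300])
print((Rt.T@(np.array([330,0,330])-s['ee_pos'])).round(),(Rt.T@(tgt-s['ee_pos'])).round())
```

```text
tool axes
 [[-0.969  0.247  0.   ]
 [ 0.247  0.969  0.   ]
 [ 0.     0.    -1.   ]]
cam in tool [  65.9    1.1 -143. ] cam z in tool [[-0.   -0.96 -0.26]
 [ 1.   -0.    0.  ]
 [-0.   -0.26  0.96]] 310.1446135778531 319.00685283875197
scene -500 [ 640. -450.  194.] [ 456. -500.   25.]
scene -450 [ 540. -400.  115.] [ 447. -450.   25.]
scene -400 [ 532. -350.  116.] [ 430. -400.   25.]
scene -350 [ 516. -300.  116.] [ 414. -350.   25.]
scene -300 [ 499. -250.  115.] [ 405. -300.   25.]
scene -250 [ 482. -226.  115.] [ 436. -250.   36.]
scene -150 [ 598. -100.  118.] [ 556. -114.   25.]
scene -100 [639. -50. 122.] [ 482. -100.   25.]
scene -50 [637.  -0. 168.] [483. -50.  26.]
scene 0 [640.  50. 176.] [479.   0.  25.]
scene 50 [596.  85. 176.] [526.  50.  26.]
scene 200 [563. 234.  26.] [519. 203.  25.]
scene 350 [579. 399.  41.] [547. 382.  25.]
scene 400 [588. 450. 196.] [496. 400.  25.]
side -500 [ 640. -450.  195.] [ 461. -500.   25.]
side -450 [ 542. -400.  118.] [ 452. -450.   25.]
side -400 [ 535. -350.  118.] [ 435. -400.   25.]
side -350 [ 518. -300.  118.] [ 420. -350.   25.]
side -300 [ 502. -250.  118.] [ 345. -300.   27.]
side -250 [ 485. -224.  117.] [ 457. -249.   26.]
side -150 [ 602. -100.  120.] [ 568. -113.   25.]
side -100 [640. -50. 124.] [ 487. -100.   25.]
side -50 [640.  -0. 172.] [495. -50.  25.]
side 0 [640.  50. 178.] [440.   0.  25.]
side 50 [602.  85. 179.] [439.  50.  25.]
side 150 [535. 199.  27.] [511. 196.  25.]
side 200 [566. 249.  29.] [511. 202.  25.]
side 350 [582. 399.  43.] [552. 382.  26.]
side 400 [592. 450. 200.] [503. 400.  25.]
[-320. -493.  -99.] [-510. -796.  -69.]
```

Request:
{"name": "jog_arm", "arguments": {
  "increments": [
    [1,-32,-49,-15,0],
    [1,-64,-98,-30,0],
    [1,-96,-148,-45,0],
    [1,-128,-197,-60,0],
    [1,-160,-246,-75,5],
    [1,-192,-295,-80,15],
    [1,-224,-344,-80,25],
    [1,-256,-394,-80,35],
    [1,-288,-443,-80,45],
    [1,-320,-493,-80,55],
    [1,-345,-543,-80,56],
    [1,-370,-593,-80,56]
  ]
}}

```text
time_s: 2.2
ee_pos: [354.1, -111.0, 311.7]
tool_rot: [1.81, 2.566, 0.001]
contact_force: [1.3, 1.5, 1.3]
grip_width: 0.4
```

Run:
```python
from h import *
s=robot.observe()
Rt=R.from_rotvec(s['tool_rot']).as_matrix()
print(s['time_s'],s['ee_pos'],s['q'].round(2),'\n',Rt.round(3))
print((Rt.T@(np.array([455,-345,240])-s['ee_pos'])).round())
```

```text
2.2 [ 354.13326895 -111.02738699  311.69939526] [-0.63 -0.38  1.96  0.    1.56 -0.97] 
 [[-0.336  0.942  0.001]
 [ 0.942  0.336 -0.001]
 [-0.001  0.001 -1.   ]]
[-254.   16.   72.]
```

Request:
{"name": "jog_arm", "arguments": {
  "increments": [
    [1,-50,4,10,0],
    [1,-100,8,25,0],
    [1,-150,10,40,0],
    [1,-200,13,55,0],
    [1,-254,16,72,0],
    [1,-254,16,72,0]
  ]
}}

```text
time_s: 2.95
ee_pos: [454.1, -347.0, 236.2]
tool_rot: [-1.812, -2.562, -0.002]
contact_force: [-0.1, 0.6, -0.7]
grip_width: 0.1
```

Run:
```python
from h import *
s=robot.observe(); print(s['time_s'],s['ee_pos'],s['contact_force'])
im,d=save('wrist','w1')
import pickle; c=robot.get_calibration('wrist'); pickle.dump(c,open('w1.pkl','wb'))
for i in range(1,6):
    if i in(1,3):
      for o in robot.landmark_of('relay_1_top','wrist')[:6]: print(round(o['score'],2),w('wrist',o['point']).round(1))
for n in ['bar_mid','relay_panel']:
    for o in robot.landmark_of(n,'wrist')[:3]: print(n,round(o['score'],2),w('wrist',o['point']).round(1))
```

```text
2.95 [ 454.05760827 -347.03507548  236.19075051] [-0.0591673   0.58740467 -0.73991086]
0.79 [ 443.5 -266.5   74. ]
0.79 [ 443.9 -266.4   74.9]
bar_mid 0.58 [ 507.9 -317.9  119.6]
relay_panel 0.9 [ 4.652e+02 -3.329e+02  3.000e-01]
relay_panel 0.53 [ 496.2 -322.3   81.7]
```

View pics/w1.png

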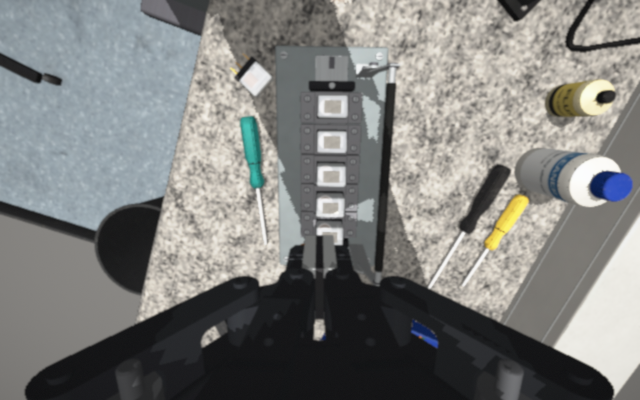

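The wrist picture shows relays 1-5 at pixel column about 332, rows 105, 142, 175, 206 and 235. The bar is along column 387, to their right, and the row lines up with the image's vertical. The fingertip is at about (320,240).

```bash
cat > ana.py <<'E'
from h import *
def ana(n,cam='wrist'):
    s=robot.observe(); d=np.load(f'pics/{n}.npy'); P=cloud(cam,d); im=cv2.imread(f'pics/{n}.png')
    return s,d,P,im
E
python3 - <<'E'
from ana import *
s,d,P,im=ana('w1'); Rt=R.from_rotvec(s['tool_rot']).as_matrix(); Q=(P-s['ee_pos'])@Rt
g=(d>0)&(d<240)&(Q[...,2]>-140)&(Q[...,2]<5)
for lo in range(-140,5,10):
    k=g&(Q[...,2]>=lo)&(Q[...,2]<lo+10)
    if k.sum(): print('toolz',lo,k.sum(),Q[k].min(0).round(),Q[k].max(0).round())
# panel plate edge
def fit(z0,z1):
    k=(d>240)&(P[...,2]>z0)&(P[...,2]<z1)&(abs(P[...,0]-462)<110)&(abs(P[...,1]+334)<170); return k
k=fit(8,17); print('plate z',np.median(P[k][:,2]))
lab=(fit(66,86)).astype(np.uint8)
n,L,st,ce=cv2.connectedComponentsWithStats(lab)
for i in range(1,n):
    if st[i][4]>30:
        p=P[L==i]; print(st[i],p.mean(0).round(1),np.percentile(p[:,2],[5,50,95]).round(1),cv2.minAreaRect(p[:,:2].astype(np.float32)))
E
```

```text
toolz -110 729 [  19.  -18. -102.] [  22.   20. -100.]
toolz -100 8969 [   8.  -60. -100.] [ 22.  62. -90.]
toolz -90 15777 [ -1. -62. -90.] [ 19.  64. -80.]
toolz -80 11550 [ -6. -56. -80.] [ 19.  59. -70.]
toolz -70 5060 [ -8. -48. -70.] [ 19.  50. -60.]
toolz -60 5934 [ -8. -40. -60.] [ 15.  42. -50.]
toolz -50 2040 [-11. -32. -50.] [ 15.  34. -40.]
toolz -40 844 [-11. -12. -40.] [ 13.  14. -30.]
toolz -30 674 [  7. -13. -30.] [ 12.  15. -20.]
toolz -20 538 [  6. -12. -20.] [ 12.  15. -10.]
toolz -10 173 [  7. -12. -10.] [12. 13. -4.]
plate z 16.373640320451457
[362  66  18   8  57] [ 463.2 -228.9   79. ] [67.8 80.  85.6] ((464.83038330078125, -228.83792114257812), (14.084108352661133, 3.6536552906036377), 4.376468181610107)
[318  96  31  22 656] [ 443.1 -269.5   77.8] [76.4 77.8 79.3] ((443.5338439941406, -269.3748779296875), (28.49691390991211, 19.20366668701172), 19.664358139038086)
[318 131  30  22 633] [ 453.7 -300.2   80.9] [79.3 81.1 82.3] ((454.2232360839844, -300.1889343261719), (27.958192825317383, 20.162851333618164), 19.580251693725586)
[317 164  30  23 579] [ 463.8 -330.5   83.8] [76.2 84.8 85.8] ((464.6290588378906, -331.6394958496094), (28.468631744384766, 20.534624099731445), 19.593700408935547)
[317 194  28  24 612] [ 474.6 -361.2   80.6] [71.8 81.7 83.1] ((475.3409729003906, -362.8774719238281), (28.06087875366211, 20.562082290649414), 18.893491744995117)
[317 224  27  21 394] [ 486.1 -388.8   76.8] [67.7 78.2 79.7] ((485.9853210449219, -393.0995788574219), (27.65618133544922, 18.922718048095703), 19.728235244750977)
[353 261  19  10 117] [ 529.7 -413.7   76.5] [66.9 77.3 85.5] ((530.37158203125, -413.0000305175781), (17.94632339477539, 4.693167686462402), 21.562870025634766)
```

```bash
cat > rel.py <<'E'
from h import *
C=np.array([464,-332.5]); a=np.radians(19.2); X=np.array([np.cos(a),np.sin(a)]); Y=np.array([-np.sin(a),np.cos(a)])
def rel(px,py,z):
    s=robot.observe(); Rt=R.from_rotvec(s['tool_rot']).as_matrix()
    p=np.r_[C+px*X+py*Y,z]; return (Rt.T@(p-s['ee_pos'])).round(1)
def where():
    s=robot.observe(); d=s['ee_pos'][:2]-C; print('t',round(s['time_s'],2),'panel xy',(d@X).round(1),(d@Y).round(1),'z',s['ee_pos'][2].round(2),'F',s['contact_force'].round(2))
    Rt=R.from_rotvec(s['tool_rot']).as_matrix(); print('toolx rel panelY deg',np.degrees(np.arctan2(Rt[1,0],Rt[0,0])-a-np.pi/2).round(2))
E
python3 -c "
from rel import *
where()
for y in(66,33,0,-33,-66): print(y,rel(0,y,95))"
```

```text
t 3.2 panel xy -12.6 -8.0 z 241.14 F [-0.07 -0.49  0.98]
toolx rel panelY deg 0.47
66 [ 74.3  12.9 146. ]
33 [ 41.3  12.7 146.1]
0 [  8.3  12.4 146.1]
-33 [-24.7  12.1 146.2]
-66 [-57.7  11.9 146.3]
```

Request:
{"name": "jog_arm", "arguments": {
  "increments": [
    [1,37,6,30,0],
    [1,74,13,80,0],
    [1,74,13,120,0],
    [1,74,13,140,0],
    [1,74,13,146,0],
    [1,74,13,146,0],
    [1,74,13,146,0]
  ]
}}

```text
time_s: 4.08
ee_pos: [443.3, -271.1, 96.5]
tool_rot: [1.806, 2.564, -0.001]
contact_force: [0.9, -0.9, 1.2]
grip_width: -0.0
```

```bash
python3 -c "
from rel import *
save('wrist','w2');where();print(rel(0,66,75))"
```

```text
t 4.12 panel xy 0.5 64.8 z 96.4 F [-0.16  0.27  0.79]
toolx rel panelY deg 0.47
[ 1.3 -0.6 21.4]
```

View pics/w2.png

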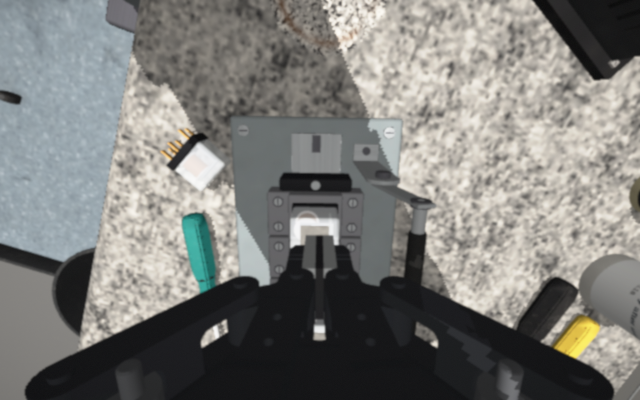

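```bash
python3 - <<'E'
from ana import *
s,d,P,im=ana('w2'); Rt=R.from_rotvec(s['tool_rot']).as_matrix(); Q=(P-s['ee_pos'])@Rt
for r in (212,220,228,234,240,250):
    print(r,[(c,round(float(Q[r,c,1]),1),round(float(P[r,c,2]),1)) for c in range(284,350,5)])
E
python3 -c "
import cv2;i=cv2.imread('pics/w2.png')[170:290,250:400];cv2.imwrite('pics/w2c.png',cv2.resize(i,None,fx=5,fy=5))"
```

```text
212 [(284, -23.3, 34.3), (289, -19.1, 42.1), (294, -14.1, 61.1), (299, -11.1, 61.0), (304, -8.2, 60.2), (309, -5.1, 60.9), (314, -2.1, 62.6), (319, 0.9, 62.1), (324, 3.9, 61.3), (329, 7.0, 60.1), (334, 10.0, 60.9), (339, 14.2, 42.6), (344, 18.1, 35.9), (349, 21.6, 35.3)]
220 [(284, -23.4, 34.9), (289, -19.2, 42.5), (294, -13.3, 72.1), (299, -10.4, 73.4), (304, -7.6, 72.5), (309, -4.8, 72.4), (314, -1.9, 73.0), (319, 0.9, 72.4), (324, 3.7, 73.2), (329, 6.5, 73.2), (334, 9.4, 72.9), (339, 12.3, 72.0), (344, 18.3, 35.3), (349, 21.7, 36.2)]
228 [(284, -23.6, 35.1), (289, -19.4, 42.3), (294, -13.4, 72.2), (299, -10.4, 74.3), (304, -7.6, 73.5), (309, -4.8, 73.3), (314, -2.0, 72.3), (319, 0.9, 72.3), (324, 3.7, 72.7), (329, 6.6, 73.6), (334, 9.4, 73.3), (339, 12.4, 72.1), (344, 18.3, 36.4), (349, 21.8, 36.6)]
234 [(284, -23.8, 34.7), (289, -19.6, 40.8), (294, -13.5, 72.8), (299, -10.6, 72.9), (304, -7.7, 73.6), (309, -4.9, 72.7), (314, -2.0, 73.1), (319, 0.9, 74.5), (324, 3.8, 73.0), (329, 6.7, 72.1), (334, 9.5, 73.4), (339, 12.5, 71.6), (344, 18.5, 35.2), (349, 22.0, 35.2)]
240 [(284, -23.9, 34.6), (289, -20.3, 35.2), (294, -13.5, 73.2), (299, -10.7, 72.8), (304, -7.7, 74.6), (309, -3.7, 106.7), (314, -1.4, 106.5), (319, 0.9, 107.3), (324, 3.2, 107.0), (329, 5.4, 107.3), (334, 9.5, 74.0), (339, 12.5, 71.6), (344, 18.6, 35.8), (349, 22.0, 36.3)]
250 [(284, -24.1, 35.0), (289, -19.9, 41.0), (294, -10.5, 109.2), (299, -8.2, 109.5), (304, -5.5, 118.7), (309, -3.4, 117.2), (314, -1.3, 118.0), (319, 0.9, 119.2), (324, 3.0, 117.3), (329, 5.1, 117.3), (334, 7.3, 117.1), (339, 9.9, 109.5), (344, 12.2, 109.4), (349, 14.5, 109.7)]
```

View pics/w2c.png

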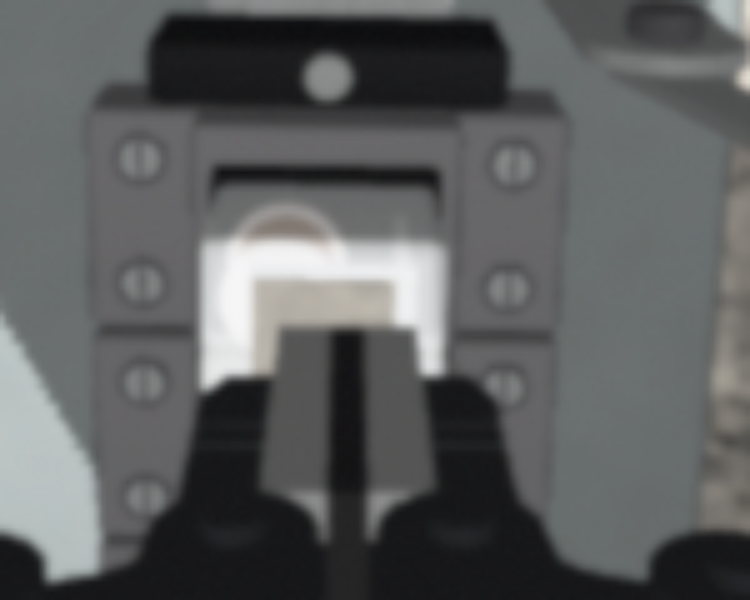

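The fingertip (pixel 318,237) is over relay 1, whose cover is at columns 292-338. It is about 2 mm too far towards the hinge, so I shift back by 2 mm and press.

Request:
{"name": "jog_arm", "arguments": {
  "increments": [
    [1,1,-2,8,0],
    [1,1,-2,14,0],
    [1,1,-2,16,0],
    [1,1,-2,18,0],
    [1,1,-2,20,0],
    [1,1,-2,21,0],
    [1,1,-2,22,0],
    [1,1,-2,23,0]
  ]
}}

```text
time_s: 5.12
ee_pos: [441.1, -270.9, 73.4]
tool_rot: [1.806, 2.564, -0.001]
contact_force: [-0.2, -0.1, 0.2]
grip_width: 0.0
```

```bash
sed -i 's/C=np.array(\[464,-332.5\])/C=np.array([462.2,-333.1])/' rel.py; python3 -c "
from rel import *
where()"
```

```text
t 5.12 panel xy 0.5 65.6 z 73.39 F [-0.17 -0.13  0.23]
toolx rel panelY deg 0.47
```

Request:
{"name": "jog_arm", "arguments": {
  "increments": [
    [1,0,0,1,0],
    [1,0,0,2,0],
    [1,0,0,2,0]
  ]
}}

```text
time_s: 5.5
ee_pos: [441.2, -271.0, 72.0]
tool_rot: [1.806, 2.564, -0.001]
contact_force: [-1.7, 3.1, 6.9]
grip_width: -0.3
```

Request:
{"name": "jog_arm", "arguments": {
  "increments": [
    [1,0,0,1,0],
    [1,0,0,1.5,0],
    [1,0,0,1.5,0]
  ]
}}

```text
time_s: 5.88
ee_pos: [441.3, -271.0, 71.9]
tool_rot: [1.805, 2.564, -0.001]
contact_force: [-5.3, 3.7, 15.8]
grip_width: 0.1
```

Request:
{"name": "jog_arm", "arguments": {
  "increments": [
    [1,0,0,-10,0],
    [1,0,0,-18,0],
    [1,-16,0,-18,0],
    [1,-33,-0.5,-18,0],
    [1,-33,-0.5,-15,0],
    [1,-33,-0.5,-12,0],
    [1,-33,-0.5,-10,0],
    [1,-33,-0.5,-8,0],
    [1,-33,-0.5,-7,0],
    [1,-33,-0.5,-6,0],
    [1,-33,-0.5,-5,0],
    [1,-33,-0.5,-4,0]
  ]
}}

```text
time_s: 7.38
ee_pos: [452.0, -302.3, 76.1]
tool_rot: [1.805, 2.564, -0.001]
contact_force: [0.6, -0.4, -0.3]
grip_width: 0.4
```

Request:
{"name": "jog_arm", "arguments": {
  "increments": [
    [1,0,0,1,0],
    [1,0,0,2,0],
    [1,0,0,3,0],
    [1,0,0,4,0],
    [1,0,0,4.5,0]
  ]
}}

```text
time_s: 8.0
ee_pos: [452.1, -302.4, 72.0]
tool_rot: [1.805, 2.564, -0.001]
contact_force: [-2.7, 2.7, 11.2]
grip_width: 0.0
```

```bash
python3 -c "
from rel import *
where()"
```

```text
t 8.0 panel xy 0.5 32.3 z 72.03 F [-2.71  2.69 11.15]
toolx rel panelY deg 0.5
```

Request:
{"name": "jog_arm", "arguments": {
  "increments": [
    [1,0,0,1,0],
    [1,0,0,1.5,0],
    [1,0,0,1.5,0]
  ]
}}

```text
time_s: 8.38
ee_pos: [452.1, -302.4, 71.9]
tool_rot: [1.805, 2.564, -0.001]
contact_force: [-6.5, 5.7, 17.1]
grip_width: 0.3
```

Request:
{"name": "jog_arm", "arguments": {
  "increments": [
    [1,0,0,-10,0],
    [1,0,0,-18,0],
    [1,-16,0,-18,0],
    [1,-33,-0.5,-18,0],
    [1,-33,-0.5,-15,0],
    [1,-33,-0.5,-13,0],
    [1,-33,-0.5,-12,0],
    [1,-33,-0.5,-11,0],
    [1,-33,-0.5,-10,0],
    [1,-33,-0.5,-9,0],
    [1,-33,-0.5,-8,0],
    [1,-33,-0.5,-7,0]
  ]
}}

```text
time_s: 9.88
ee_pos: [462.8, -333.6, 79.4]
tool_rot: [1.805, 2.564, -0.001]
contact_force: [-1.4, 0.6, 3.5]
grip_width: 0.1
```

Request:
{"name": "jog_arm", "arguments": {
  "increments": [
    [1,0,0,1,0],
    [1,0,0,2,0],
    [1,0,0,3,0],
    [1,0,0,4,0],
    [1,0,0,5,0],
    [1,0,0,6,0],
    [1,0,0,7,0],
    [1,0,0,8,0],
    [1,0,0,8,0]
  ]
}}

```text
time_s: 11.0
ee_pos: [462.9, -333.7, 72.0]
tool_rot: [1.805, 2.564, -0.002]
contact_force: [-3.8, 3.3, 10.5]
grip_width: -0.0
```

Request:
{"name": "jog_arm", "arguments": {
  "increments": [
    [1,0,0,1,0],
    [1,0,0,1.5,0],
    [1,0,0,1.5,0]
  ]
}}

```text
time_s: 11.38
ee_pos: [463.0, -333.8, 71.9]
tool_rot: [1.805, 2.565, -0.002]
contact_force: [-6.2, 5.4, 17.1]
grip_width: 0.1
```

Request:
{"name": "jog_arm", "arguments": {
  "increments": [
    [1,0,0,-10,0],
    [1,0,0,-18,0],
    [1,-16,0,-18,0],
    [1,-33,-0.5,-18,0],
    [1,-33,-0.5,-15,0],
    [1,-33,-0.5,-13,0],
    [1,-33,-0.5,-12,0],
    [1,-33,-0.5,-11,0],
    [1,-33,-0.5,-10,0],
    [1,-33,-0.5,-9,0],
    [1,-33,-0.5,-8,0],
    [1,-33,-0.5,-7,0]
  ]
}}

```text
time_s: 12.88
ee_pos: [473.6, -364.9, 79.1]
tool_rot: [1.805, 2.565, -0.002]
contact_force: [0.0, -0.9, 0.4]
grip_width: -0.0
```

Request:
{"name": "jog_arm", "arguments": {
  "increments": [
    [1,0,0,1,0],
    [1,0,0,2,0],
    [1,0,0,3,0],
    [1,0,0,4,0],
    [1,0,0,5,0],
    [1,0,0,6,0],
    [1,0,0,7,0],
    [1,0,0,8,0],
    [1,0,0,8,0]
  ]
}}

```text
time_s: 14.0
ee_pos: [473.7, -365.1, 72.0]
tool_rot: [1.804, 2.565, -0.002]
contact_force: [-4.0, 4.2, 11.8]
grip_width: 0.2
```

Request:
{"name": "jog_arm", "arguments": {
  "increments": [
    [1,0,0,1,0],
    [1,0,0,1.5,0],
    [1,0,0,1.5,0]
  ]
}}

```text
time_s: 14.38
ee_pos: [473.8, -365.1, 72.0]
tool_rot: [1.804, 2.565, -0.002]
contact_force: [-5.5, 6.2, 15.6]
grip_width: -0.1
```

Request:
{"name": "jog_arm", "arguments": {
  "increments": [
    [1,0,0,-10,0],
    [1,0,0,-18,0],
    [1,-16,0,-18,0],
    [1,-32,-0.5,-18,0],
    [1,-32,-0.5,-15,0],
    [1,-32,-0.5,-13,0],
    [1,-32,-0.5,-12,0],
    [1,-32,-0.5,-11,0],
    [1,-32,-0.5,-10,0],
    [1,-32,-0.5,-9,0],
    [1,-32,-0.5,-8,0],
    [1,-32,-0.5,-7,0]
  ]
}}

```text
time_s: 15.88
ee_pos: [484.1, -395.3, 79.1]
tool_rot: [1.804, 2.565, -0.002]
contact_force: [0.9, -0.0, -0.4]
grip_width: 0.2
```

Request:
{"name": "jog_arm", "arguments": {
  "increments": [
    [1,0,0,1,0],
    [1,0,0,2,0],
    [1,0,0,3,0],
    [1,0,0,4,0],
    [1,0,0,5,0],
    [1,0,0,6,0],
    [1,0,0,7,0],
    [1,0,0,8,0],
    [1,0,0,8,0]
  ]
}}

```text
time_s: 17.0
ee_pos: [484.2, -395.4, 72.0]
tool_rot: [1.804, 2.565, -0.003]
contact_force: [-3.0, 2.1, 7.9]
grip_width: 0.2
```

Request:
{"name": "jog_arm", "arguments": {
  "increments": [
    [1,0,0,1,0],
    [1,0,0,1.5,0],
    [1,0,0,1.5,0]
  ]
}}

```text
time_s: 17.38
ee_pos: [484.3, -395.5, 72.0]
tool_rot: [1.803, 2.565, -0.003]
contact_force: [-4.0, 4.6, 12.2]
grip_width: 0.0
```

Request:
{"name": "jog_arm", "arguments": {
  "increments": [
    [1,0,0,-10,0],
    [1,0,0,-40,0],
    [1,0,0,-80,0],
    [1,0,0,-110,0],
    [1,-20,0,-125,0],
    [1,-20,0,-125,0],
    [1,-20,0,-125,0]
  ]
}}

```text
time_s: 18.25
ee_pos: [490.1, -412.9, 196.0]
tool_rot: [1.805, 2.567, -0.002]
contact_force: [-0.9, 0.3, 0.5]
grip_width: 0.0
```

```bash
cat > chk.py <<'E'
import sys
from rel import *
n=sys.argv[1]
where(); im,d=save('wrist',n); P=cloud('wrist',d)
pp=(P[...,:2]-C); px=pp@X; py=pp@Y; z=P[...,2]
ok=d>240 if len(sys.argv)<3 else d>float(sys.argv[2])
for y in (66,33,0,-33,-66):
    k=ok&(abs(px)<9)&(abs(py-y)<7)&(z>50)&(z<95); print('relay',y,k.sum(),np.percentile(z[k],[10,50,90]).round(1) if k.sum() else None)
k=ok&(abs(px)<62)&(abs(abs(px)-50)<8)&(abs(py)<90)&(z<30); print('plate',np.median(z[k]) )
for y in (-80,-60,-40,-20,0,20,40,60,80):
    k=ok&(abs(py-y)<4)&(z>88)&(px>-20)&(px<90); print('bar',y,k.sum(),px[k].mean().round(1) if k.sum() else None,np.percentile(z[k],95).round(1) if k.sum() else None)
E
python3 chk.py w3
```

```text
t 18.25 panel xy 0.1 -84.5 z 195.95 F [-0.87  0.3   0.47]
toolx rel panelY deg 0.58
relay 66 0 None
relay 33 436 [71.5 72.4 73.4]
relay 0 394 [71.5 72.4 73.3]
relay -33 356 [71.5 72.4 73.2]
relay -66 336 [71.5 72.4 73.2]
plate 12.256032671202565
bar -80 0 None None
bar -60 0 None None
bar -40 0 None None
bar -20 0 None None
bar 0 0 None None
bar 20 0 None None
bar 40 0 None None
bar 60 0 None None
bar 80 0 None None
```

View pics/w3.png

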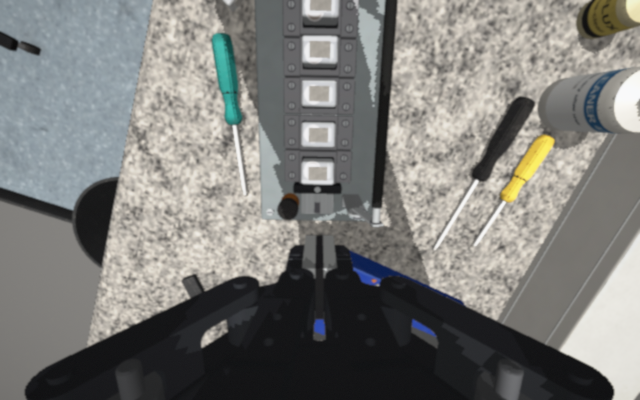

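The wrist view shows relays 1-5 at about column 320, rows 8, 50, 93, 132 and 172. Relays 2-5 measure 72.4 mm, so they are home. The bar is at column 387. My depth mask cut off relay 1 and the bar, so I re-evaluate the same picture.

```bash
sed -i "s/im,d=save('wrist',n)/d=np.load('pics\/'+n+'.npy') if len(sys.argv)>3 else save('wrist',n)[1]/" chk.py; python3 chk.py w3 150 x
python3 - <<'E'
from rel import *
d=np.load('pics/w3.npy');P=cloud('wrist',d);pp=P[...,:2]-C;px=pp@X;py=pp@Y
for r in (8,50,93,150): print(r,[(c,round(px[r,c]),round(py[r,c]),round(P[r,c,2])) for c in range(300,404,6)])
E
```

```text
t 18.3 panel xy 0.1 -84.2 z 195.61 F [-0.45  0.08  0.64]
toolx rel panelY deg 0.59
relay 66 274 [71.5 72.5 73.5]
relay 33 436 [71.5 72.4 73.4]
relay 0 394 [71.5 72.4 73.3]
relay -33 356 [71.5 72.4 73.2]
relay -66 336 [71.5 72.4 73.2]
plate 12.256032671202565
bar -80 109 44.7 115.9
bar -60 118 44.8 116.2
bar -40 123 45.1 116.1
bar -20 137 45.4 115.9
bar 0 151 45.6 116.3
bar 20 156 45.7 116.2
bar 40 170 45.8 116.0
bar 60 0 None None
bar 80 0 None None
8 [(300, -16, 70, 42), (306, -10, 61, 72), (312, -6, 61, 72), (318, -1, 61, 72), (324, 4, 61, 73), (330, 8, 61, 74), (336, 13, 61, 72), (342, 20, 72, 34), (348, 25, 72, 36), (354, 30, 72, 35), (360, 38, 79, 11), (366, 44, 79, 12), (372, 49, 79, 11), (378, 55, 79, 12), (384, 60, 79, 12), (390, 45, 49, 115), (396, 49, 49, 114), (402, 80, 83, 0)]
50 [(300, -17, 37, 42), (306, -10, 31, 73), (312, -5, 31, 74), (318, -1, 32, 73), (324, 4, 32, 72), (330, 9, 32, 72), (336, 13, 32, 73), (342, 21, 38, 36), (348, 26, 38, 36), (354, 32, 39, 34), (360, 40, 43, 12), (366, 45, 43, 14), (372, 51, 43, 12), (378, 57, 43, 14), (384, 43, 25, 114), (390, 47, 24, 115), (396, 77, 46, 0), (402, 83, 45, 1)]
93 [(300, -17, 1, 41), (306, -10, 0, 72), (312, -5, 0, 73), (318, 0, 0, 74), (324, 4, 0, 74), (330, 9, 0, 72), (336, 14, 0, 72), (342, 22, 2, 34), (348, 27, 2, 36), (354, 33, 2, 34), (360, 41, 4, 13), (366, 47, 4, 13), (372, 53, 4, 12), (378, 59, 4, 12), (384, 45, -3, 115), (390, 49, -2, 114), (396, 80, 5, 0), (402, 86, 5, 0)]
150 [(300, -18, -51, 35), (306, -12, -51, 34), (312, -6, -51, 34), (318, 0, -51, 33), (324, 6, -51, 34), (330, 12, -51, 31), (336, 18, -51, 29), (342, 24, -51, 30), (348, 30, -51, 27), (354, 38, -53, 13), (360, 44, -53, 12), (366, 50, -53, 13), (372, 57, -53, 11), (378, 43, -41, 114), (384, 47, -41, 116), (390, 78, -54, 1), (396, 85, -54, 0), (402, 91, -54, 0)]
```

All five tops read 72.4 mm, so all are home. The bar's axis is at panel x≈45, z≈112, which gives an angle of about 1.84 rad. Next I go behind it.

```bash
python3 -c "
from rel import *
where();print(rel(78,0,190),rel(78,0,96))"
```

```text
t 18.3 panel xy 0.1 -84.2 z 195.61 F [-0.45  0.08  0.64]
toolx rel panelY deg 0.59
[83.4 78.8  5.4] [83.7 78.7 99.4]
```

Request:
{"name": "jog_arm", "arguments": {
  "increments": [
    [1,28,26,5,0],
    [1,56,52,5,0],
    [1,84,79,5,0],
    [1,84,79,20,0],
    [1,84,79,50,0],
    [1,84,79,75,0],
    [1,84,79,92,0],
    [1,84,79,99,0],
    [1,84,79,99,0],
    [1,84,79,99,0]
  ]
}}

```text
time_s: 19.55
ee_pos: [536.6, -307.6, 97.4]
tool_rot: [1.804, 2.566, -0.002]
contact_force: [-0.7, -0.2, 0.4]
grip_width: 0.1
```

```bash
python3 -c "
from rel import *
where();save('wrist','w4');save('scene','s4')
print(rel(66,0,96),rel(34,0,96))
i=cv2.imread('pics/s4.png')[140:320,260:480];cv2.imwrite('pics/s4c.png',cv2.resize(i,None,fx=3,fy=3))"
```

```text
t 19.55 panel xy 78.7 -0.4 z 97.45 F [-0.71 -0.18  0.36]
toolx rel panelY deg 0.59
[  0.5 -12.7   1.5] [  0.8 -44.7   1.4]
```

View pics/w4.png

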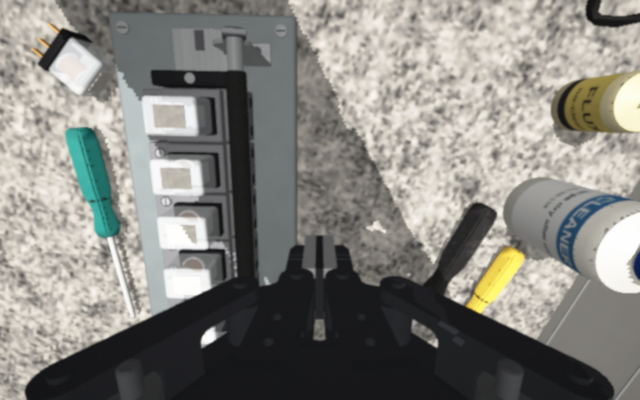

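View pics/s4c.png

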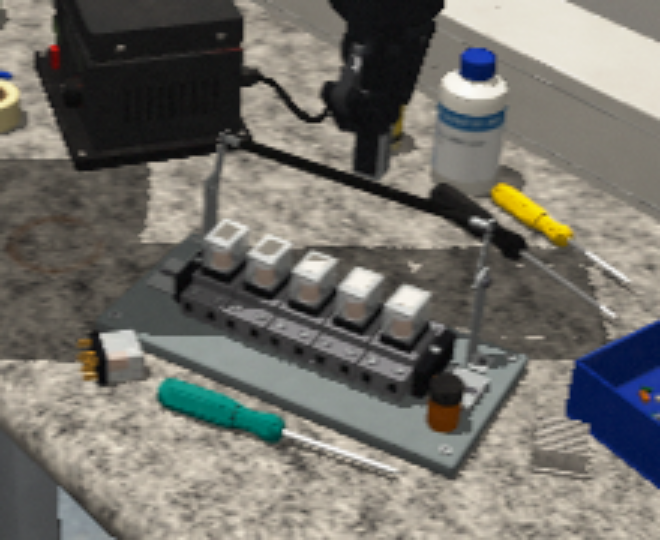

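The scene view shows the closed fingertip (370,165 in the crop) behind the bar's middle and all five relays level. In the wrist view the bar (column about 237) lies in front of the finger (column 320). Now I push it over.

Request:
{"name": "jog_arm", "arguments": {
  "increments": [
    [1,0,-6,1,0],
    [1,0,-11,1,0],
    [1,0,-16,1,0],
    [1,0,-20,1,0],
    [1,0,-24,1,0],
    [1,0,-28,1,0],
    [1,0,-32,1,0],
    [1,0,-36,1,0],
    [1,0,-40,1,0],
    [1,0,-44,1,0],
    [1,0,-46,1,0],
    [1,0,-46,1,0]
  ]
}}

```text
time_s: 21.15
ee_pos: [493.1, -323.3, 96.4]
tool_rot: [1.804, 2.566, -0.002]
contact_force: [0.6, 0.6, 0.0]
grip_width: 0.2
```

```bash
python3 -c "
from rel import *
where();save('scene','s5')
i=cv2.imread('pics/s5.png')[140:320,260:480];cv2.imwrite('pics/s5c.png',cv2.resize(i,None,fx=3,fy=3))
d=np.load('pics/s5.npy');P=cloud('scene',d);pp=P[...,:2]-C;px=pp@X;py=pp@Y;z=P[...,2]
for y in (-70,-50,50,70):
  k=(abs(py-y)<5)&(z>88)&(z<130)&(px>-30)&(px<60);print(y,k.sum(),px[k].mean(),z[k].mean())
"
```

```text
t 21.15 panel xy 32.4 -0.9 z 96.44 F [0.62 0.56 0.03]
toolx rel panelY deg 0.58
-70 26 11.33655178821721 106.37857805459274
-50 21 10.64183827488349 106.72926684440128
50 19 11.744463721486746 106.73546353988861
70 18 11.992303693842134 106.77862196304636
```

View pics/s5c.png

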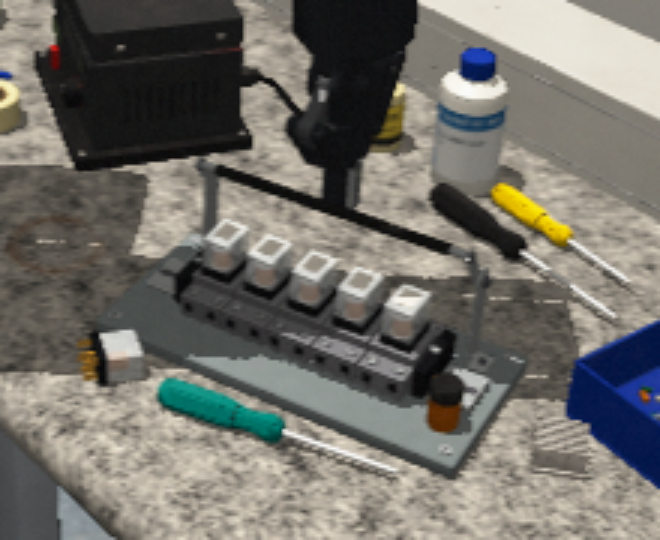

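The bar is past upright, with its axis at x≈13 and z≈106. Now I back off, lift over and press it down from above.

Request:
{"name": "jog_arm", "arguments": {
  "increments": [
    [1,1,5,0,0],
    [1,1,5,-15,0],
    [1,1,5,-34,0],
    [1,1,-10,-34,0],
    [1,1,-25,-34,0],
    [1,1,-25,-30,0],
    [1,1,-25,-24,0],
    [1,1,-25,-18,0],
    [1,1,-25,-14,0],
    [1,1,-25,-10,0],
    [1,1,-25,-6,0],
    [1,1,-25,-2,0]
  ]
}}

```text
time_s: 22.7
ee_pos: [462.9, -332.8, 101.1]
tool_rot: [-1.8, -2.567, 0.018]
contact_force: [-44.7, -1.8, 38.4]
grip_width: 0.3
```

```bash
python3 -c "
from rel import *
where()"
```

```text
t 22.7 panel xy 0.8 0.0 z 101.06 F [-44.69  -1.83  38.43]
toolx rel panelY deg 0.72
```

The force is high because the fingertip is tapered and wedged against the bar's front side. I lift straight back out.

Request:
{"name": "jog_arm", "arguments": {
  "increments": [
    [1,0,0,-4,0],
    [1,0,0,-10,0],
    [1,0,0,-20,0],
    [1,0,0,-36,0],
    [1,0,0,-36,0]
  ]
}}

```text
time_s: 23.32
ee_pos: [464.6, -333.4, 139.1]
tool_rot: [-1.802, -2.571, 0.019]
contact_force: [0.9, -0.4, -0.3]
grip_width: 0.1
```

```bash
python3 -c "
from rel import *
where();save('scene','s6');save('side','d6')
i=cv2.imread('pics/s6.png')[140:320,260:480];cv2.imwrite('pics/s6c.png',cv2.resize(i,None,fx=3,fy=3))
d=np.load('pics/s6.npy');P=cloud('scene',d);pp=P[...,:2]-C;px=pp@X;py=pp@Y;z=P[...,2]
for y in (-70,-50,-25,0,25,50,70):
  k=(abs(py-y)<5)&(z>88)&(z<122)&(px>-30)&(px<60);print(y,k.sum(),px[k].mean(),z[k].mean())
for y in (66,33,0,-33,-66):
    k=(abs(px)<10)&(abs(py-y)<7)&(z>60)&(z<95); print('relay',y,k.sum(),np.percentile(z[k],[10,50,90]).round(1))
d=np.load('pics/w1.npy')
"
```

```text
t 23.32 panel xy 2.2 -1.1 z 139.09 F [ 0.86 -0.44 -0.28]
toolx rel panelY deg 0.75
-70 20 3.2074031331651414 99.79888874803817
-50 21 3.513967936139888 99.20400844429759
-25 21 3.1312570212967676 99.81441578237978
0 21 3.8481034740562867 99.490295695891
25 18 4.138782158213112 99.50189249525158
50 19 4.132844377510668 99.2227540201191
70 18 4.447696621360437 99.48465754494768
relay 66 38 [69.4 70.7 72.4]
relay 33 40 [69.6 70.5 72.4]
relay 0 44 [69.6 70.8 72. ]
relay -33 43 [69.8 71.  71.9]
relay -66 43 [69.6 70.7 71.8]
```

View pics/s6c.png

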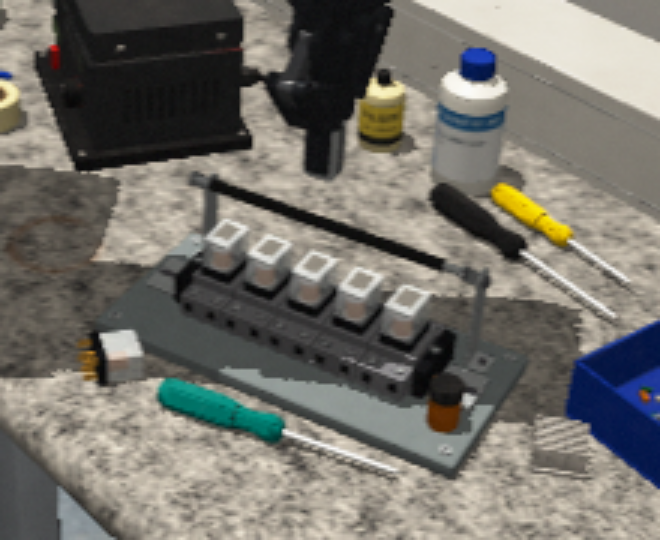

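The bar moved down to about 36° (axis near x=7, z=97.5), and the relays are still home. The grippy rubber sleeve jammed against a purely vertical push, so I will follow the bar's arc instead.

Request:
{"name": "jog_arm", "arguments": {
  "increments": [
    [1,1,4,10,0],
    [1,1,4,24,0],
    [1,1,4,32,0],
    [1,1,4,34,0],
    [1,1,4,34,0]
  ]
}}

```text
time_s: 24.05
ee_pos: [466.7, -330.5, 103.1]
tool_rot: [-1.8, -2.568, 0.018]
contact_force: [-0.2, 0.4, -0.7]
grip_width: -0.4
```

```bash
python3 -c "
from rel import *
where();print(rel(6,0,102),rel(0,0,80),robot.observe()['tool_rot'])"
```

```text
t 24.05 panel xy 5.1 1.0 z 103.08 F [-0.18  0.44 -0.71]
toolx rel panelY deg 0.73
[-1.   0.9  1.1] [-0.9 -4.8 23.1] [-1.80040678 -2.56775     0.01787498]
```

Request:
{"name": "jog_arm", "arguments": {
  "increments": [
    [1,0,0.5,2,0],
    [1,0,0,4,0],
    [1,0,-1,6,0],
    [1,0,-2,8,0],
    [1,0,-2,8,0]
  ]
}}

```text
time_s: 24.68
ee_pos: [464.6, -331.1, 94.8]
tool_rot: [-1.8, -2.567, 0.017]
contact_force: [-0.6, -0.5, 0.0]
grip_width: -0.2
```

```bash
cat > sc.py <<'E'
import sys
from rel import *
n=sys.argv[1]
where();save('scene',n)
i=cv2.imread(f'pics/{n}.png')[160:300,290:450];cv2.imwrite(f'pics/{n}c.png',cv2.resize(i,None,fx=5,fy=4))
d=np.load(f'pics/{n}.npy');P=cloud('scene',d);pp=P[...,:2]-C;px=pp@X;py=pp@Y;z=P[...,2]
for y in (-70,-50,-25,0,25,50,70):
  k=(abs(py-y)<5)&(z>76)&(z<122)&(px>-30)&(px<60);print(y,k.sum(),px[k].mean().round(1),z[k].mean().round(1),z[k].max().round(1)) if k.sum() else 0
E
python3 sc.py s7
```

```text
t 24.68 panel xy 2.9 1.1 z 94.82 F [-0.55 -0.52  0.  ]
toolx rel panelY deg 0.72
-70 24 -1.4 91.1 94.1
-50 20 -1.7 90.7 93.5
-25 20 -1.6 91.1 94.5
0 61 -8.6 107.4 121.9
25 21 -0.9 91.3 95.4
50 18 -1.2 91.2 94.5
70 19 -0.1 90.8 93.2
```

View pics/s7c.png

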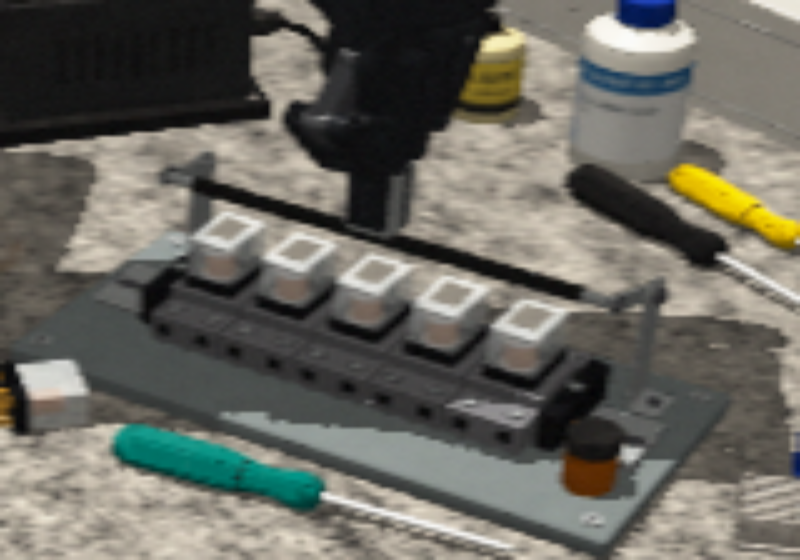

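The bar follows the fingertip and is at about 21°. I carry on along the arc to level.

Request:
{"name": "jog_arm", "arguments": {
  "increments": [
    [1,0,-0.6,2,0],
    [1,0,-1.2,4,0],
    [1,0,-1.7,6,0],
    [1,0,-2.1,8,0],
    [1,0,-2.4,10,0],
    [1,0,-2.6,12,0],
    [1,0,-2.7,13,0],
    [1,0,-2.7,14,0],
    [1,0,-2.7,14,0]
  ]
}}

```text
time_s: 25.85
ee_pos: [461.9, -332.0, 80.8]
tool_rot: [-1.8, -2.567, 0.017]
contact_force: [-0.5, -0.3, 0.3]
grip_width: 0.1
```

Request:
{"name": "jog_arm", "arguments": {
  "increments": [
    [1,0,0,0.5,0],
    [1,0,0,1,0],
    [1,0,0,1,0]
  ]
}}

```text
time_s: 26.22
ee_pos: [462.0, -332.1, 80.4]
tool_rot: [-1.8, -2.568, 0.017]
contact_force: [-1.4, 1.0, 4.6]
grip_width: -0.0
```

Request:
{"name": "jog_arm", "arguments": {
  "increments": [
    [1,0,0,0.5,0],
    [1,0,0,1,0],
    [1,0,0,1.5,0],
    [1,0,0,1.5,0]
  ]
}}

```text
time_s: 26.72
ee_pos: [462.1, -332.1, 80.2]
tool_rot: [-1.8, -2.568, 0.018]
contact_force: [-4.9, 3.2, 12.5]
grip_width: 0.1
```

The bar is at its hard stop (80.2 mm, 12.5 N). I lift away and check.

Request:
{"name": "jog_arm", "arguments": {
  "increments": [
    [1,0,0,-3,0],
    [1,0,0,-15,0],
    [1,0,0,-45,0],
    [1,0,0,-90,0],
    [1,-40,0,-130,0],
    [1,-80,0,-140,0],
    [1,-80,0,-140,0],
    [1,-80,0,-140,0]
  ]
}}

```text
time_s: 27.72
ee_pos: [490.5, -405.7, 219.7]
tool_rot: [-1.799, -2.566, 0.017]
contact_force: [-0.7, 0.2, 0.3]
grip_width: -0.0
```

```bash
python3 sc.py s8; python3 chk.py w8 150
python3 - <<'E'
from rel import *
d=np.load('pics/w8.npy');P=cloud('wrist',d);pp=P[...,:2]-C;px=pp@X;py=pp@Y;z=P[...,2]
for y in (-70,-50,-16,0,16,50,66):
    for sx in(0,-10,10):
        k=(abs(px-sx)<2.5)&(abs(py-y)<4)&(z>30)&(z<95);print(y,sx,np.percentile(z[k],[10,50,90]).round(1) if k.sum() else None,end=' ')
    print()
E
```

```text
t 27.73 panel xy 2.9 -77.9 z 219.65 F [-0.73  0.18  0.31]
toolx rel panelY deg 0.73
-70 15 -4.4 78.5 80.3
-50 16 -4.3 78.4 80.0
-25 14 -3.0 77.9 81.1
0 16 -3.5 77.8 80.7
25 13 -2.9 78.1 79.5
50 12 -3.4 78.7 80.6
70 15 -3.4 78.0 80.0
t 27.77 panel xy 2.9 -77.5 z 219.44 F [ 1.18 -0.22 -0.16]
toolx rel panelY deg 0.75
relay 66 410 [72.  73.6 80.8]
relay 33 368 [71.9 73.7 80.9]
relay 0 325 [71.9 73.8 80.9]
relay -33 307 [72.1 73.6 81. ]
relay -66 277 [72.1 74.  81. ]
plate 12.547592003594119
bar -80 0 None None
bar -60 0 None None
bar -40 0 None None
bar -20 0 None None
bar 0 0 None None
bar 20 0 None None
bar 40 0 None None
bar 60 0 None None
bar 80 0 None None
-70 0 [80.  80.9 81.7] -70 -10 [71.9 72.4 73.1] -70 10 [71.8 72.6 73.2] 
-50 0 [79.9 80.7 81.5] -50 -10 [36.5 42.3 43. ] -50 10 [33.4 42.  42.9] 
-16 0 [79.1 80.4 81.5] -16 -10 [41.5 42.2 43.1] -16 10 [35.6 42.2 43.8] 
0 0 [79.3 80.4 81.4] 0 -10 [71.5 72.4 73.3] 0 10 [71.7 72.5 73.6] 
16 0 [79.3 80.4 81.3] 16 -10 [38.7 42.2 43.4] 16 10 [36.3 41.9 43.2] 
50 0 [79.4 80.3 81.7] 50 -10 [37.2 42.1 43.4] 50 10 [40.  42.3 44.5] 
66 0 [78.7 80.3 81.2] 66 -10 [71.  72.2 72.8] 66 10 [71.8 72.5 73.5]
```

View pics/s8c.png

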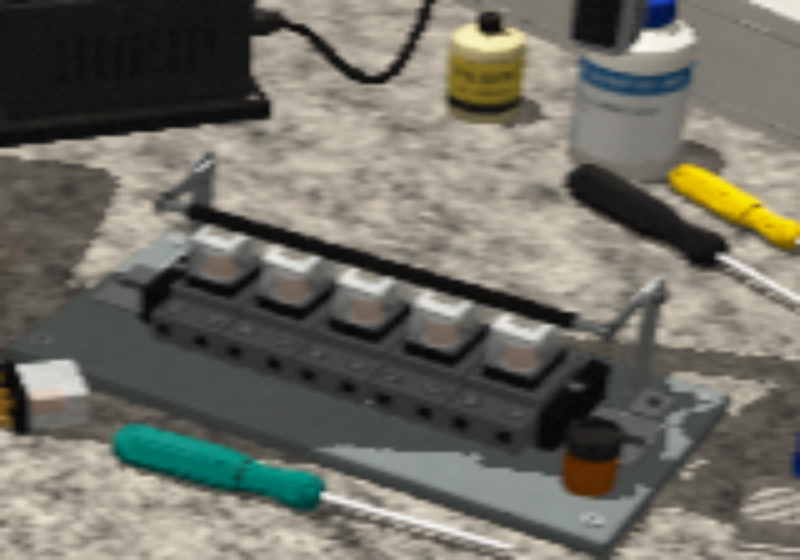

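View pics/w8.png

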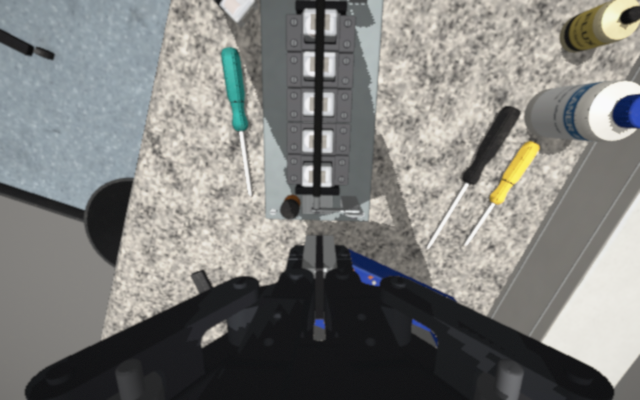

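The wrist view shows the bar running along column 320, level over all five relays. Its top is at 80.3-80.9 mm (80.5 expected) and the relay tops are at 72.2-72.6 mm. The items lying around look unmoved, and the gripper is clear of everything. I hand the job in.

```bash
python3 -c "
from h import *
print(robot.close_job())"
```

```text
the job is handed in; nothing more can be done
None
```

All five relays are home and the retaining bar is down flat over them. I handed the job in at about 27.8 s of the 54 s allowed.

**Relays:** I pressed them one at a time from left to right with the shut fingertips. Each press went to the hard stop at about 72 mm with 12–17 N. I lifted between relays rather than sliding along the tops. Before moving the bar, all five tops measured 72.4–72.5 mm (72 mm is home).

**Bar:** I pushed it forward from behind past upright, then followed its arc down to the hard stop, where it held at 12.5 N. In the last check its top was at 80.3–80.9 mm along its length (80.5 mm expected). The tops of relays 1, 3 and 5, which I measured again, were at 72.2–72.6 mm. The loose items looked unmoved in the pictures, but I did not measure them.

**One step went wrong:** my first downward push on the bar was straight down, and the rubber sleeve jammed against the fingers. The wrist read about 59 N in total (45 N sideways, 38 N up). I lifted off at once; the relays were still home and the bar had only moved further down. That is under the 120 N wrist limit, but above 40 N. The contact should have been at the fingertips rather than the gripper's body, but I could not confirm that.

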